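# Fold out the rack hook and hang the drilling template on it

## Task

Swing the folded hook on the grey stand all the way out, fully home against its stop. Then lift the drilling template plate out of its slotted holder and hang it by its round eye on the hook bar, behind the little upturned nib, setting it down gently and letting go. Never push, strike or load the stand or its hook hard (stay under about 20 N), and leave the other things on the cart where they are.

Things in the scene. Friction and masses are not known exactly. Their poses are not given: they have to be found in the camera images.
- stand: Fixed grey stand, origin on the cart under the hook's hinge axis; z up, its front faces its -x. Foot 115 x 160 x 12 mm. Upright board 12 mm thick behind the hook, front face at x = +20 mm, 176 mm high from y = +30 to -30 mm. Two knuckle ears, 20 mm wide, hold the hinge at z 130 to 136 and 164 to 170 mm.
- finger_gap (a point): Point of the stand 75 mm along its -y from the hinge axis, 150 mm above the cart: nominally on the axis of the folded bar. From y = -30 to -120 mm the board is only 115 mm high, so from above fingers reach down behind the outer part of the folded bar (35 mm free under its axis, open to the rear). Axes as the stand.
- hook_hinge (a point): Point on the vertical hinge axis at the bar's nominal height, 150 mm above the cart; fixed to the stand, with its axes. The pivot is worn: the bar hangs stiffly at a downward slope of 0.045 to 0.19 rad that no reading shows, so its nose is 4 to 18 mm below nominal (less nearer the hinge, in proportion). Find it by light touch or by sight.
- nose_nominal (a point): Fixed point of the stand where the end of the bar would be with the hook fully out and level: 95 mm along the stand's -x from the hinge axis, 150 mm high. The bar is round steel, 12 mm diameter. At its end, 89 to 95 mm from the axis, a nib 8 mm wide rises to 12 mm above the bar's axis (6 mm above its upper side).
- hook (a joint): Hook angle, rad. 0: folded, bar along the stand's -y (it may start up to 0.25 out). 1.571: fully out at its rigid stop, bar along the stand's -x; it turns clockwise seen from above. The hinge is stiff with friction of about 0.3 N m (4 N pushed 75 mm out) and stays where it is left, so a 4 N side push on the nose towards the stand's -y folds it again.
- template: Loose plain aluminium drilling template: an upright plate 10 mm thick (its x), 60 mm wide (its y), 120 mm tall (its z), about 0.3 kg. Origin at the centre of its lower edge. It stands in the slot of the holder, its foot 8 mm above the cart and its sides free above 30 mm; grip it across its thickness at the top 25 mm.
- eye (a point): Centre of the template's round through hole, 24 mm diameter, its axis along the plate's x; 68 mm above the plate's lower edge (52 mm below the top), with the plate's axes.
- holder: Fixed black slotted holder, 64 x 86 x 30 mm, origin under its centre. The slot is 14 mm wide along its x, 66 mm long along its y and 22 mm deep (floor at 8 mm).
- stone: Bystander: oil stone in its yellow holder, 32 x 100 x 23 mm, origin under its centre.
- driver: Bystander: ball driver with a pale handle, 30 x 163 x 28 mm, origin under its centre.
- tbolt_1: Bystander: dark T-slot bolt with nut, lying, 34 x 66 x 30 mm, origin under its centre.
- tbolt_2: Bystander: a second such T-slot bolt, nearer the left edge.
- collet_1: Bystander: spring collet standing up, 28 mm diameter, 42 mm tall, origin under its centre.

How it is judged:
By the outcome, as a careful person would: the job done as asked, in the order asked, and still so for the second after the job is handed in, with the robot touching nothing.
It also fails if it takes over 72 s, if anything falls off the work surface, if the arm or the gripper's body presses on something with over 40 N, if the wrist force passes 120 N, or if a joint passes its speed limit or range.

## Robot

A 6-joint arm with a two-finger parallel gripper is mounted at the origin on a cart in front of the work surface, level with it; the furniture and walls round the work are solid. World frame = base frame: x ahead of the robot, y to its left, z up, the work surface at z = 0. Lengths are in m, angles in rad, forces in N, time in s.
With the tool pointing down it reaches from about 0.25 to 0.775 m from the base axis. Payload 8.9 kg.
Tool frame: the origin (TCP) lies on the centre line of the jaws, within the pads' length; the fingertips stand 8 mm ahead of it and the grasp point (between the pads) lies 11 mm behind it; y points along the fingers, x is the direction in which the jaws open and shut, and the axes are right-handed (so a half turn about y gives the same grasp; the last joint's range is limited). The gripper opens to 85 mm and grips with 20 to 120 N. Pads are 22 mm wide; open, the fingers measure 114 mm over their backs; the gripper's body (76 mm by 85 mm) begins 54 mm behind the grasp point. The pads swing forward as they close: fully open they stand 13 mm farther back than shut.
Start: joints at [-1.387, 0.291, -0.153, 1.127, 0, 1.431], TCP at [0.167, -0.498, 0.239] pointing down, gripper open.
Joint ranges: [-2.52, 2.52], [-0.91, 1.74], [-1.3, 1.37], [-1.96, 2.02], [-1.52, 1.47], [-3.14, 3.14]. Speed limits (rad/s): [2.22, 2.22, 2.79, 3.14, 3.14, 3.14].

## Interface

Orientations are given as a 3x3 rotation matrix whose columns are the frame's x, y, z axes.
In Python, from plant import readout, optics, workorder gives the robot as it stands.
- The arm moves only by the tool jog_arm, never from a script. Its arguments are lists of equal length, an entry for each row: "fingers": the closure, from 0 (fully open) to 1 (shut); "translation": the shift along the tool's x, y, z in mm, a list of three; "turn": the turn about the tool's y in rad. In form: {"fingers": [fingers, ...], "translation": [[dx, dy, dz], ...], "turn": [turn, ...]}. A call has 1 to 8 rows; each row is the pose to reach, as a shift and turn from the pose commanded when the call began, along the tool's axes at that moment; what a row does not reach only later rows make up. A row lasts 1/12 s, in which the tool goes at most 41.7 mm and 7.16 degrees, less where a joint would pass 70% of its speed; a pose out of reach is approached as far as the arm can. A call with a gripper value outside its range is refused whole. The fingers move at their own pace and stop on an object; "newtons" is the grip in N (left out, the last holds). Time passes only in rows, so rows that repeat a pose let the fingers close. It gives the time, the measured TCP pose, the force and the opening at its end, in the units of the state.
- readout.read_state(): the state, without advancing time (a new reading comes with each control period).
- optics.grab_frame(name): name is "scene" or "top" or "wrist"; returns (picture, depth): 384x512x3 uint8, red, green, blue; 384x512 float32, m along the optical axis (not along the pixel's ray), 0 where there is no reading.
- optics.camera_info(name): a dict with "fx", "fy", "cx", "cy" (pixels), "k1" (the pictures are not rectified: a ray, as slopes to the right and down, at radius r is drawn at 1 + k1 r^2 times it, then the intrinsics apply), "xyz" and "rotation" of the camera in the world; the wrist camera has in their place "tool_from_camera" (4x4, takes a point from camera to tool coordinates, whose origin is the TCP and whose axes are the tool frame's). Camera axes: x right, y up, looking along -z (the intrinsics and any distortion apply to the point x, -y, -z); pixel columns grow to the right and rows downward; lengths in m; the calibration is good to about 2 mm. A picture is of the moment at which its call begins: read the wrist's pose just before it. camera_info takes no time and is no camera call.
- workorder.finish_job(): hands the job in, once; it reports no verdict.
The state is a dict: "clock": time; "joint_pos": joint angles; "joint_vel": joint speeds; "effort": joint torques, N m; "position": TCP position; "tool_rot": TCP orientation; "force": force on the tool from outside, world axes, zero at the start; "wrist_torque": the same for the moment, N m; "opening": finger opening in m.
Only numpy, scipy, OpenCV 4.12 (cv2) and the standard library are available. Lean on these libraries where they do the work, as an engineer would, in place of code of your own. Each camera call takes 0.05 s, during which the arm holds its last target.

## Working session

There is one attempt and no reset: what is moved stays moved. The work goes in short steps, Python scripts to look and compute and a tool call to move; the robot and the scene stay as the last step left them, time stands still between calls to the robot, and variables do not carry over. Pictures are saved under pics/ and viewed, and the job is handed in when it is done.

Besides the shell and the picture viewer there is one more tool, called after "Emit:" in YAML: its name, and indented under it one key for each argument. jog_arm: Moves the arm, as the interface text tells. Its arguments: {"type":"object","properties":{"fingers":{"type":"array"},"translation":{"type":"array"},"turn":{"type":"array"},"newtons":{"type":"number"}},"required":["fingers","translation","turn"]}

```bash
ls; mkdir -p pics; cat > h.py <<'E'
import numpy as np, cv2, json
from plant import readout, optics, workorder
def save(n,fn):
    st=readout.read_state(); p,d=optics.grab_frame(n)
    cv2.imwrite('pics/'+fn+'.png',p[:,:,::-1]); np.savez('pics/'+fn+'.npz',p=p,d=d,pos=st['position'],R=st['tool_rot'],name=n)
    return p,d,st
def cam(n,st=None):
    c=optics.camera_info(n)
    if n=='wrist':
        T=np.array(c['tool_from_camera']);R=np.array(st['R']);
        return c,np.array(st['pos'])+R@T[:3,3],R@T[:3,:3]
    return c,np.array(c['xyz']),np.array(c['rotation'])
def ray(c,u,v):
    K=np.array([[c['fx'],0,c['cx']],[0,c['fy'],c['cy']],[0,0,1.]])
    x,y=cv2.undistortPoints(np.array([[[u,v]]],float),K,np.array([c['k1'],0,0,0.]))[0,0]
    return np.array([x,-y,-1.])
def onplane(n,u,v,z,st=None):
    c,o,R=cam(n,st); r=R@ray(c,u,v); return o+r*(z-o[2])/r[2]
def cloud(fn):
    f=np.load('pics/'+fn+'.npz'); n=str(f['name']); c,o,R=cam(n,f)
    d=f['d'];h,w=d.shape; K=np.array([[c['fx'],0,c['cx']],[0,c['fy'],c['cy']],[0,0,1.]])
    uu,vv=np.meshgrid(np.arange(w),np.arange(h))
    x=cv2.undistortPoints(np.stack([uu,vv],-1).reshape(-1,1,2).astype(float),K,np.array([c['k1'],0,0,0.]))[:,0]
    r=np.c_[x[:,0],-x[:,1],-np.ones(len(x))]*d.reshape(-1,1)
    P=(o+r@R.T).reshape(h,w,3); P[d==0]=np.nan
    return P,f['p']
E
python3 - <<'E'
from h import *
for n in ('scene','top','wrist'):
    p,d,st=save(n,n+'0'); c=optics.camera_info(n); print(n,c,(d>0).mean())
print(st)
E
```

```text
pics
scene {'fx': 420.818707972492, 'fy': 420.818707972492, 'cx': 253.55343830650338, 'cy': 191.87163022958765, 'k1': 0.051064965809961047, 'xyz': array([-0.06407573,  0.65089021,  0.51482449]), 'rotation': array([[-0.71292527,  0.28352562, -0.64136634],
       [-0.70118947, -0.2992108 ,  0.64715239],
       [-0.00841945,  0.91109062,  0.41212012]])} 0.995086669921875
top {'fx': 346.4430097040604, 'fy': 346.4430097040604, 'cx': 257.2910681475862, 'cy': 189.19212083502484, 'k1': -0.03100927868352081, 'xyz': array([0.36755328, 0.0238369 , 0.94129776]), 'rotation': array([[-0.06915887,  0.97504187, -0.21097489],
       [-0.99760511, -0.06737265,  0.01565155],
       [ 0.00104697,  0.21155207,  0.97736617]])} 0.9963124593098959
wrist {'fx': 284.9392315478944, 'fy': 284.9392315478944, 'cx': 252.0759852221745, 'cy': 189.24346073207784, 'k1': -0.04094702159777301, 'tool_from_camera': array([[ 9.99999541e-01, -9.39615319e-04,  1.88673554e-04,
        -7.64669200e-05],
       [ 4.71332613e-04,  3.10766304e-01, -9.50486235e-01,
        -1.34363644e-01],
       [ 8.34458043e-04,  9.50485887e-01
[... 261 characters left out ...]
-1.21487158e-05,  1.43147906e+00]), 'joint_vel': array([ 6.49646574e-05, -1.54323132e-03,  6.67273598e-04, -2.42124294e-03,
       -1.13573967e-03,  2.00299242e-06]), 'effort': array([ 1.46176506e-03, -5.37977242e+01,  3.31919146e+01,  9.26509907e-03,
       -2.06617815e-04, -4.24773560e-06]), 'position': array([ 0.16648984, -0.49752232,  0.23880657]), 'tool_rot': array([[ 3.17266170e-01, -2.15794811e-04,  9.48336507e-01],
       [-9.48335885e-01,  1.09601330e-03,  3.17266211e-01],
       [-1.10785383e-03, -9.99999376e-01,  1.43081980e-04]]), 'force': array([-0.26900492,  0.14189173,  0.44162223]), 'wrist_torque': array([-0.02866366, -0.00445462, -0.00932611]), 'opening': 0.0852563351209976}
```

View pics/scene0.png

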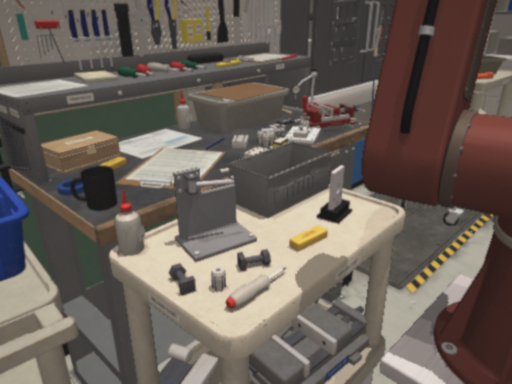

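View pics/top0.png

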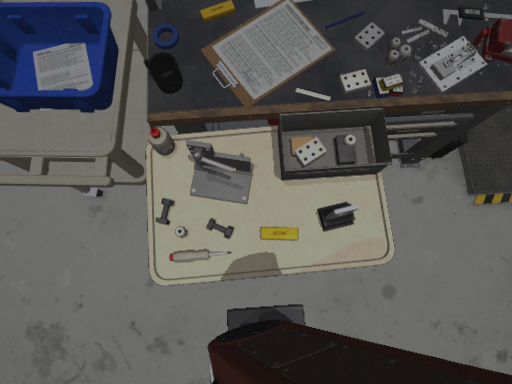

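View pics/wrist0.png

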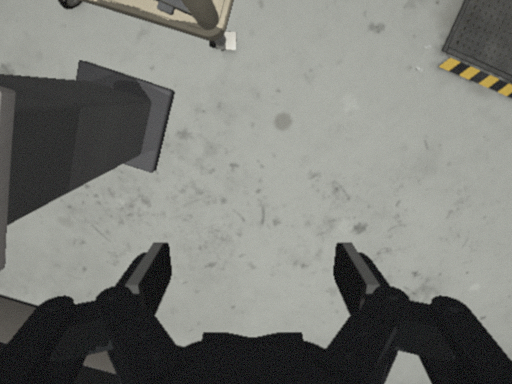

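The top view shows the stand at about (222,172) with its bar to the right of the hinge, and the holder with the template at about (340,213). I'll measure both from the depth.

```bash
python3 - <<'E'
from h import *
t=cv2.imread('pics/top0.png')
a=cv2.resize(t[130:210,180:260],(400,400),interpolation=cv2.INTER_CUBIC)
b=cv2.resize(t[185:245,305:365],(400,400),interpolation=cv2.INTER_CUBIC)
cv2.imwrite('pics/zt.png',np.hstack([a,b]))
s=cv2.imread('pics/scene0.png')
a=cv2.resize(s[155:265,165:275],(400,400),interpolation=cv2.INTER_CUBIC)
b=cv2.resize(s[155:235,300:380],(400,400),interpolation=cv2.INTER_CUBIC)
cv2.imwrite('pics/zs.png',np.hstack([a,b]))
P,_=cloud('top0')
for r in range(140,206,4): print(r,' '.join('%4d'%(1000*P[r,c,2]) for c in range(184,260,4)))
print()
for r in range(196,236,3): print(r,' '.join('%4d'%(1000*P[r,c,2]) for c in range(312,364,3)))
print(P[172,222],P[213,340],P[234,280],P[270,330])
E
```

```text
140   -2   -1   -2   -1    0    0   -1   -1    0    0    0    0   -3    0    0   -1    0   -1    0
144    1  176  175  176  174  173  175   -1   -2    1    1    0   -1    0   -1    0    2    0   -1Traceback (most recent call last):
  File "<stdin>", line 11, in <module>
  File "<stdin>", line 11, in <genexpr>
ValueError: cannot convert float NaN to integer
```

View pics/zt.png

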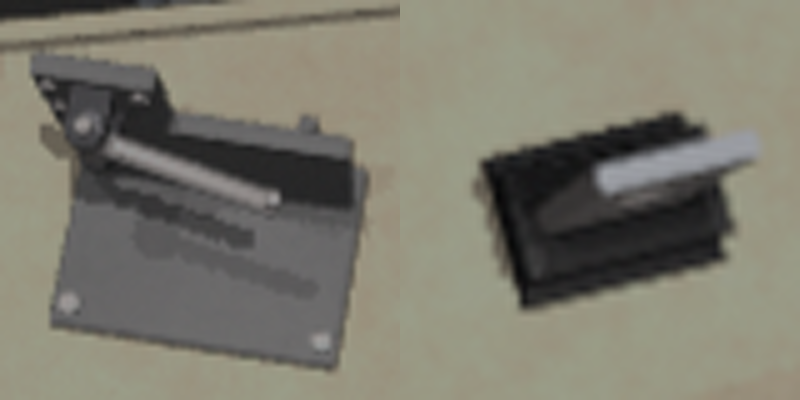

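View pics/zs.png

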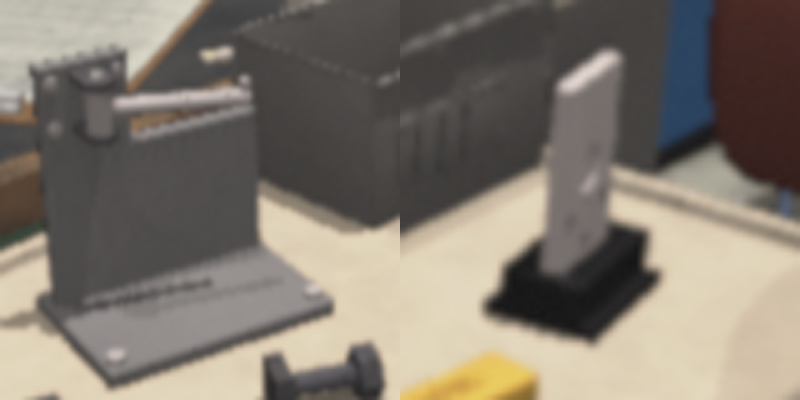

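```bash
python3 - <<'E'
from h import *
P,_=cloud('top0')
def sel(r0,r1,c0,c1,z0,z1):
    Q=P[r0:r1,c0:c1].reshape(-1,3); return Q[(Q[:,2]>z0)&(Q[:,2]<z1)]
def rect(Q,name):
    r=cv2.minAreaRect((Q[:,:2]*1000).astype(np.float32)); print(name,len(Q),np.round(r[0],1),np.round(r[1],1),round(r[2],1), 'box',np.round(cv2.boxPoints(r)).tolist())
rect(sel(135,215,180,260,.17,.182),'boardtop')
rect(sel(135,215,180,260,.108,.120),'lowboard')
rect(sel(135,215,180,260,.007,.018),'foot')
rect(sel(135,215,180,260,.125,.165),'bar')
Q=sel(135,215,180,260,.125,.16); 
rect(sel(190,240,308,366,.122,.134),'platetop')
rect(sel(190,240,308,366,.025,.035),'holdertop')
print(sel(190,240,308,366,.04,.2)[:,2].max())
Q=sel(190,240,308,366,.122,.134); print(Q.mean(0))
B=sel(135,215,180,260,.125,.165)
for q in B[::3]: print(np.round(q*1000).astype(int),end=' ')
E
```

```text
boardtop 174 [648.1 143.6] [51.1 49.1] 38.9 box [[613.0, 147.0], [644.0, 108.0], [683.0, 140.0], [652.0, 179.0]]
lowboard 199 [639.3  97.2] [147.5  12.7] 77.6 box [[617.0, 27.0], [630.0, 24.0], [661.0, 168.0], [649.0, 171.0]]
foot 1861 [645.7 126.9] [220.  185.6] 77.3 box [[531.0, 40.0], [712.0, -1.0], [760.0, 214.0], [579.0, 255.0]]
bar 291 [624.2 113.4] [126.5  41.9] 69.5 box [[582.0, 62.0], [622.0, 47.0], [666.0, 165.0], [627.0, 180.0]]
platetop 115 [ 480.5 -198.2] [10.1 60.7] 9.9 box [[470.0, -169.0], [481.0, -229.0], [491.0, -227.0], [480.0, -167.0]]
holdertop 353 [ 479.4 -198.1] [46.  86.5] 9.6 box [[450.0, -159.0], [464.0, -245.0], [509.0, -237.0], [495.0, -152.0]]
0.1306229696779575
[ 0.48001612 -0.19720807  0.12703324]
[648 158 163] [650 168 151] [648 160 155] [651 167 142] [648 159 148] [643 112 154] [650 165 137] [642 134 153] [639 116 160] [646 112 138] [647 163 138] [642 133 145] [640 125 151] [638 117 154] [644 112 136] [643 137 136] [641 129 139] [640 121 142] [640 114 141] [639 136 139] [641 130 133] [638 122 139] [639 115 136] [638 137 135] [640 123 125] [638 115 131
[... 295 characters left out ...]
 [616 148 143] [618 142 137] [613 133 150] [612 126 151] [611 119 152] [610 111 154] [611 105 151] [616 150 135] [616 143 133] [609 123 153] [609 116 152] [609 109 151] [608 102 151] [609  95 147] [608 117 148] [607 110 148] [606 102 151] [606  95 150] [606  88 148] [604 110 149] [603 102 152] [603  95 150] [603  88 149] [602 108 148] [600 100 152] [601  93 149] [599  86 152] [600  79 148] [599 100 149] [598  93 148] [598  86 148] [597  79 151] [596  72 150] [596  93 150] [595  86 150] [595  79 148] [595  72 146] [594  65 149] [594  89 144] [593  82 148] [592  75 149] [591  67 150] [590  60 153] [591  80 147] [590  72 148] [587  65 157] [588  75 145] [587  68 146] [585  61 153] [584  63 147]
```

```bash
python3 - <<'E'
from h import *
a=np.radians(-12.5); O=np.array([.624,.148,0]); ex=np.array([np.cos(a),np.sin(a),0]); ey=np.array([-np.sin(a),np.cos(a),0])
for fn in('top0','scene0'):
    P,_=cloud(fn); Q=P.reshape(-1,3); Q=Q[~np.isnan(Q[:,0])]; S=np.c_[(Q-O)@ex,(Q-O)@ey,Q[:,2]]*1000
    m=(S[:,2]>120)&(S[:,2]<175)&(S[:,1]<-25)&(S[:,1]>-105)&(S[:,0]<15)&(S[:,0]>-45)
    B=S[m]; c=np.polyfit(B[:,1],B[:,0],1); print(fn,m.sum(),'x(y)',c,'ang',np.arctan(c[0]))
    u=-B[:,1]
    for lo in range(25,105,10):
        k=(u>=lo)&(u<lo+10)
        if k.sum(): print(lo,k.sum(),np.round([B[k,0].mean(),B[k,0].min(),B[k,0].max(),np.median(B[k,2]),np.percentile(B[k,2],85)],1))
    m=(S[:,2]>8)&(S[:,2]<16)&(abs(S[:,0])<130)&(abs(S[:,1])<150); F=S[m]
    print('foot x',np.percentile(F[:,0],[1,99]),'y',np.percentile(F[:,1],[1,99]))
    m=(S[:,2]>111)&(S[:,2]<119)&(S[:,0]>10)&(S[:,0]<45)&(S[:,1]<-35)&(S[:,1]>-130); F=S[m]
    if len(F): print('board115',np.percentile(F[:,0],[2,98]),F[:,1].min(),F[:,2].mean(),np.polyfit(F[:,1],F[:,0],1))
    m=(S[:,2]>172)&(S[:,2]<181)&(S[:,0]>10)&(S[:,0]<45)&(abs(S[:,1])<50); F=S[m]
    if len(F): print('board176',np.percentile(F[:,0],[2,98]),np.percentile(F[:,1],[2,98]),F[:,2].mean())
c,o,R=cam('top')
print('pin',onplane('top',197,155,.170), 'pinS',((onplane('top',197,155,.170)-O)@np.c_[ex,ey])*1000)
E
```

```text
top0 145 x(y) [0.18745064 0.32424847] ang 0.18530026991247409
25 20 [ -5.4  -9.8   0.8 152.4 153.2]
35 20 [ -7.3 -12.8  -1.  150.8 153.5]
45 22 [ -8.9 -14.3  -2.4 150.9 152.2]
55 22 [-10.8 -16.1  -5.1 149.2 150.2]
65 20 [-12.9 -17.9  -7.1 148.4 150.4]
75 19 [-14.8 -19.3  -9.6 149.1 150.4]
85 22 [-16.5 -21.6 -11.4 148.9 153.6]
foot x [-110.37595076  125.79067838] y [-124.13167385  145.24997533]
board115 [20.00103621 31.54449002] -120.06061524505968 114.21877728414113 [5.80383133e-03 2.61213643e+01]
board176 [20.43067731 32.72727064] [-29.7798999   27.51144614] 175.23872404847774
scene0 170 x(y) [ 0.17986182 -1.78443131] ang 0.1779590906854854
25 24 [-6.800e+00 -1.120e+01  1.000e-01  1.533e+02  1.554e+02]
35 22 [ -9.3 -11.4  -6.8 150.5 153.8]
45 27 [-10.1 -15.2  -4.  151.3 153.9]
55 22 [-13.3 -17.5  -9.2 149.  152.7]
65 24 [-14.4 -18.8  -8.7 149.6 152.3]
75 23 [-16.4 -20.1 -12.  148.7 151.3]
85 27 [-17.9 -21.2 -13.2 149.4 154.7]
95 1 [-12.9 -12.9 -12.9 155.3 155.3]
foot x [-124.07797664  119.68609771] y [-122.16699413  148.01279148]
board115 [19.42211684 31.45751342] -118.76382605606338 115.5717854037852 [8.23063077e-03 2.43949337e+01]
board176 [15.18692604 32.13206621] [-29.61156298  27.74759843] 176.09204750969215
pin [0.62505227 0.14599986 0.17      ] pinS [ 1.46024025 -1.7249723 ]
```

```bash
python3 - <<'E'
from h import *
P,_=cloud('top0')
for u,v in((285,176),(285,115),(330,176),(384,172),(160,145),(168,152)): print(u,v,np.round(P[v,u],3), np.round(np.nanmax(P[v-4:v+5,u-4:u+5,2]),3))
E
```

```text
285 176 [ 0.592 -0.067  0.046] 0.09
285 115 [ 0.736 -0.074  0.114] 0.116
330 176 [ 0.591 -0.195  0.013] 0.067
384 172 [ 0.8   -0.688 -0.843] 0.065
160 145 [0.689 0.256 0.081] 0.091
168 152 [0.689 0.25  0.021] 0.058
```

Emit:
jog_arm:
  fingers: [1,1,1,1,1,1,1,1]
  translation:
    - [-24,-1,37]
    - [-48,-2,74]
    - [-72,-3,111]
    - [-96,-4,148]
    - [-120,-5,185]
    - [-144,-6,222]
    - [-168,-6,259]
    - [-192,-6,296]
  turn: [-0.12,-0.24,-0.36,-0.48,-0.6,-0.72,-0.84,-0.96]
  newtons: 40

```text
clock: 0.82
position: [0.375, -0.2354, 0.2454]
tool_rot: [[0.96, 0.0, 0.279], [-0.279, -0.0, 0.96], [0.0, -1.0, -0.0]]
force: [-0.1, -1.9, -0.3]
opening: 0.0001
```

Emit:
jog_arm:
  fingers: [1,1,1,1,1,1,1,1]
  translation:
    - [15,0,36]
    - [30,0,72]
    - [45,0,108]
    - [60,0,145]
    - [75,0,182]
    - [90,0,219]
    - [105,0,256]
    - [118,0,292]
  turn: [-0.12,-0.24,-0.36,-0.48,-0.6,-0.72,-0.84,-0.96]

```text
clock: 1.48
position: [0.5712, 0.0113, 0.245]
tool_rot: [[0.779, -0.0, -0.627], [0.627, 0.0, 0.779], [-0.0, -1.0, 0.0]]
force: [0.7, 0.2, 0.1]
opening: -0.0003
```

```bash
python3 - <<'E'
from h import *
p,d,st=save('wrist','w1'); print(st['position'],st['tool_rot'])
E
```

```text
[0.57122489 0.01128506 0.24501723] [[ 7.78683812e-01 -1.43407566e-04 -6.27416528e-01]
 [ 6.27416536e-01  9.70912277e-06  7.78683819e-01]
 [-1.05577487e-04 -9.99999990e-01  9.75366150e-05]]
```

View pics/w1.png

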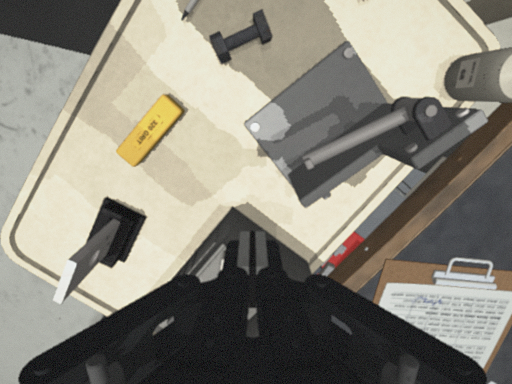

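Emit:
jog_arm:
  fingers: [1,1,1,1,1,1]
  translation:
    - [15,0,4]
    - [30,0,7]
    - [45,0,10]
    - [60,0,13]
    - [60,0,13]
    - [60,0,13]
  turn: [-0.12,-0.24,-0.36,-0.496,-0.496,-0.496]

```text
clock: 2.03
position: [0.609, 0.0571, 0.2447]
tool_rot: [[0.393, -0.001, -0.92], [0.92, -0.0, 0.393], [-0.001, -1.0, 0.001]]
force: [0.2, -0.0, 1.0]
opening: 0.0001
```

```bash
python3 - <<'E'
from h import *
p,d,st=save('wrist','w2'); print(st['position'],st['tool_rot'],st['force'])
a=np.radians(-12.7); O=np.array([.624,.148,0]); ex=np.array([np.cos(a),np.sin(a),0]); ey=np.array([-np.sin(a),np.cos(a),0])
for fn in('w1','w2'):
    P,_=cloud(fn); Q=P.reshape(-1,3); Q=Q[~np.isnan(Q[:,0])]; S=np.c_[(Q-O)@ex,(Q-O)@ey,Q[:,2]]*1000
    m=(S[:,2]>122)&(S[:,2]<170)&(S[:,1]<-25)&(S[:,1]>-105)&(S[:,0]<0)&(S[:,0]>-35)
    B=S[m]; c=np.polyfit(B[:,1],B[:,0],1); print(fn,m.sum(),'x(y)',c)
    for lo in range(25,105,10):
        k=(-B[:,1]>=lo)&(-B[:,1]<lo+10)
        if k.sum(): print(lo,k.sum(),np.round([B[k,0].mean(),B[k,0].min(),B[k,0].max(),np.median(B[k,2]),np.percentile(B[k,2],85),B[k,2].max()],1))
    m=(S[:,2]>111)&(S[:,2]<119)&(S[:,0]>10)&(S[:,0]<45)&(S[:,1]<-35)&(S[:,1]>-130); F=S[m]
    if len(F): print('board115',np.percentile(F[:,0],[2,98]),F[:,1].min(),F[:,2].mean(),np.polyfit(F[:,1],F[:,0],1))
    m=(S[:,2]>172)&(S[:,2]<181)&(S[:,0]>10)&(S[:,0]<45)&(abs(S[:,1])<50); F=S[m]
    if len(F): print('board176',np.percentile(F[:,0],[2,98]),np.percentile(F[:,1],[2,98]),F[:,2].mean())
E
```

```text
[0.60898054 0.05710972 0.2446857 ] [[ 3.92517001e-01 -9.96440471e-04 -9.19744210e-01]
 [ 9.19744609e-01 -1.27286917e-04  3.92517309e-01]
 [-5.08191538e-04 -9.99999495e-01  8.66508472e-04]] [ 0.24014075 -0.0418929   1.02484562]
w1 1282 x(y) [ 0.17646646 -0.36158367]
25 189 [ -5.9 -11.7  -0.  152.6 153.5 155.1]
35 192 [ -7.3 -12.9  -0.5 151.5 152.7 155.5]
45 189 [ -9.1 -14.7  -1.3 150.9 151.9 153.3]
55 184 [-10.9 -16.3  -4.  150.1 151.2 153.1]
65 185 [-12.5 -17.9  -5.3 149.4 150.4 152. ]
75 174 [-14.5 -20.   -7.8 148.7 149.7 150.9]
85 166 [-16.5 -21.   -9.  149.4 154.6 155.9]
95 3 [-13.9 -15.8 -12.4 152.8 153.5 153.8]
board115 [20.69541155 32.13190774] -120.69095369836046 114.48425432112776 [3.97624748e-03 2.62435225e+01]
board176 [20.56736908 32.09605302] [-30.12924199  27.41739614] 175.42989635420125
w2 1165 x(y) [ 0.17224486 -0.14748403]
25 161 [ -5.6 -10.6  -0.  152.6 153.6 155.4]
35 173 [ -7.1 -12.6  -0.7 151.7 152.8 154.1]
45 173 [ -8.7 -14.2  -2.  151.  152.  153.7]
55 171 [-10.2 -16.   -3.6 150.  151.1 152.2]
65 171 [-12.  -17.6  -4.9 149.5 150.6 151.9]
75 159 [-13.9 -19.3  -6.4 148.6 149.8 150.8]
85 157 [-16.  -20.8  -9.3 149.6 154.7 155.9]
board115 [21.10865996 32.58019819] -120.34797207751139 114.5177997758293 [1.00702661e-03 2.63736438e+01]
board176 [21.13958611 32.29075811] [-30.56826923  26.67490155] 175.47509142184472
```

View pics/w2.png

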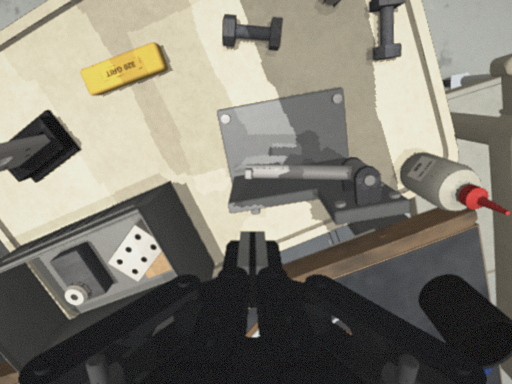

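Emit:
jog_arm:
  fingers: [1,1]
  translation:
    - [0,0,0]
    - [0,0,0]
  turn: [0,0]

```text
clock: 2.25
position: [0.6087, 0.0562, 0.2454]
tool_rot: [[0.394, -0.0, -0.919], [0.919, -0.0, 0.394], [-0.0, -1.0, 0.0]]
force: [-0.1, 0.1, -0.5]
opening: 0.0001
```

Emit:
jog_arm:
  fingers: [1,1,1,1,1,1,1,1]
  translation:
    - [20,0,-6]
    - [20,30,-6]
    - [20,60,-6]
    - [20,80,-6]
    - [20,95,-6]
    - [20,105,-6]
    - [20,112,-6]
    - [20,112,-6]
  turn: [0,0,0,0,0,0,0,0]

```text
clock: 2.92
position: [0.6218, 0.0725, 0.1323]
tool_rot: [[0.393, -0.002, -0.92], [0.92, -0.0, 0.393], [-0.001, -1.0, 0.001]]
force: [0.7, 0.7, 0.3]
opening: -0.0
```

```bash
python3 - <<'E'
from h import *
p,d,st=save('wrist','w3'); print(st['position'],st['force'])
E
```

```text
[0.6218254  0.07251703 0.13234747] [0.67841623 0.73943008 0.32881104]
```

View pics/w3.png

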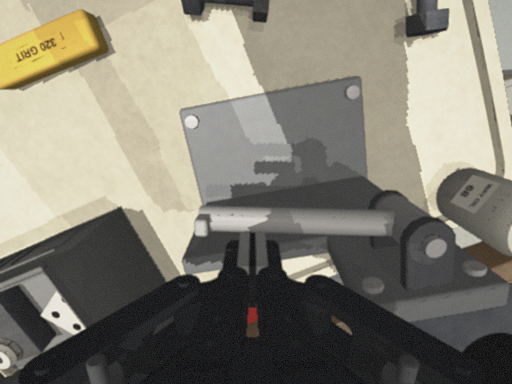

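The picture shows the closed fingertips at (255,245), just behind the bar, which runs from (200,222) to (390,222). Next I make light contact and begin the swing.

Emit:
jog_arm:
  fingers: [1,1,1,1,1,1]
  translation:
    - [0,0,4]
    - [0,0,7]
    - [0,0,9]
    - [0,0,10]
    - [0,0,12]
    - [0,0,14]
  turn: [0,0,0,0,0,0]

```text
clock: 3.47
position: [0.6105, 0.078, 0.134]
tool_rot: [[0.392, 0.002, -0.92], [0.92, -0.001, 0.392], [0.0, -1.0, -0.002]]
force: [3.3, -2.1, 2.0]
opening: -0.0004
```

Emit:
jog_arm:
  fingers: [1,1,1,1,1,1,1]
  translation:
    - [-0.9,0,4.2]
    - [-1.5,0,8.5]
    - [-1.9,0,12.8]
    - [-2,0,17.1]
    - [-1.9,0,21.4]
    - [-1.5,0,25.7]
    - [-0.8,0,30]
  turn: [0.06,0.12,0.18,0.24,0.3,0.36,0.42]

```text
clock: 4.05
position: [0.5827, 0.0894, 0.134]
tool_rot: [[0.735, 0.003, -0.678], [0.678, 0.0, 0.735], [0.002, -1.0, -0.002]]
force: [5.0, -1.9, 1.7]
opening: -0.0004
```

Emit:
jog_arm:
  fingers: [1,1,1,1,1,1,1]
  translation:
    - [-0.9,0,4.2]
    - [-1.5,0,8.5]
    - [-1.9,0,12.8]
    - [-2,0,17.1]
    - [-1.9,0,21.4]
    - [-1.5,0,25.7]
    - [-0.8,0,30]
  turn: [0.06,0.12,0.18,0.24,0.3,0.36,0.42]

```text
clock: 4.63
position: [0.5614, 0.1106, 0.1338]
tool_rot: [[0.948, 0.002, -0.319], [0.319, -0.001, 0.948], [0.002, -1.0, -0.001]]
force: [4.2, -3.8, 1.4]
opening: -0.0001
```

```bash
python3 - <<'E'
from h import *
p,d,st=save('wrist','w4'); print(st['position'],st['tool_rot'],st['force'])
E
```

```text
[0.56138614 0.11058404 0.13383665] [[ 9.47784925e-01  1.92880226e-03 -3.18904399e-01]
 [ 3.18906151e-01 -6.73024438e-04  9.47786059e-01]
 [ 1.61346144e-03 -9.99997913e-01 -1.25298932e-03]] [ 4.19346753 -3.82221847  1.40898772]
```

View pics/w4.png

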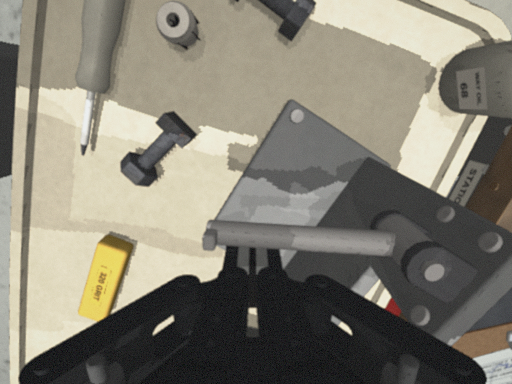

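Emit:
jog_arm:
  fingers: [1,1,1,1,1,1]
  translation:
    - [-0.9,0,4.2]
    - [-1.5,0,8.5]
    - [-1.9,0,12.8]
    - [-2,0,17.1]
    - [-1.9,0,21.4]
    - [-1.5,0,25.7]
  turn: [0.06,0.12,0.18,0.24,0.3,0.36]

```text
clock: 5.18
position: [0.5511, 0.1342, 0.1335]
tool_rot: [[0.999, 0.001, 0.034], [-0.034, -0.001, 0.999], [0.001, -1.0, -0.001]]
force: [3.1, -3.8, 1.8]
opening: 0.0001
```

```bash
cat > hook.py <<'E'
from h import *
import sys
a=np.radians(-12.7); O=np.array([.6245,.1478,0]); ex=np.array([np.cos(a),np.sin(a),0]); ey=np.array([-np.sin(a),np.cos(a),0])
def bar(fn):
    P,_=cloud(fn); Q=P.reshape(-1,3); Q=Q[~np.isnan(Q[:,0])]; S=np.c_[(Q-O)@ex,(Q-O)@ey,Q[:,2]]*1000
    m=(S[:,2]>122)&(S[:,2]<162)&(S[:,0]<-28)&(S[:,0]>-105)&(abs(S[:,1])<45)
    B=S[m]
    out=[]
    for lo in range(28,100,8):
        k=(-B[:,0]>=lo)&(-B[:,0]<lo+8)
        if k.sum()>4: out.append([lo+4,k.sum(),np.median(B[k,1]),B[k,1].min(),B[k,1].max(),np.percentile(B[k,2],85),B[k,2].max()])
    out=np.array(out); print(fn,np.round(out,1)); 
    m=(S[:,2]>172)&(S[:,2]<181)&(S[:,0]>10)&(S[:,0]<45)&(abs(S[:,1])<50); F=S[m]
    if len(F): print('board176',np.percentile(F[:,0],[2,98]),np.percentile(F[:,1],[2,98]),F[:,2].mean(),np.polyfit(F[:,1],F[:,0],1))
    return B
E
python3 - <<'E'
from hook import *
p,d,st=save('wrist','w5'); print(st['position'],st['tool_rot'][0],st['force'])
bar('w5'); 
E
```

```text
[0.55113634 0.13418718 0.13353924] [9.99421335e-01 5.29342077e-04 3.40105042e-02] [ 3.08547844 -3.80116267  1.82853013]
w5 [[ 3.200e+01  4.480e+02 -3.900e+00 -1.200e+01  1.000e-01  1.531e+02
   1.546e+02]
 [ 4.000e+01  4.430e+02 -5.400e+00 -1.320e+01 -1.500e+00  1.525e+02
   1.542e+02]
 [ 4.800e+01  4.510e+02 -7.000e+00 -1.530e+01 -2.800e+00  1.520e+02
   1.534e+02]
 [ 5.600e+01  5.530e+02 -9.600e+00 -2.160e+01 -4.100e+00  1.514e+02
   1.584e+02]
 [ 6.400e+01  7.080e+02 -1.330e+01 -4.010e+01 -5.300e+00  1.537e+02
   1.619e+02]
 [ 7.200e+01  7.830e+02 -1.640e+01 -4.060e+01 -6.900e+00  1.584e+02
   1.620e+02]
 [ 8.000e+01  7.810e+02 -1.760e+01 -2.650e+01 -8.400e+00  1.526e+02
   1.618e+02]
 [ 8.800e+01  5.080e+02 -1.350e+01 -2.150e+01 -9.700e+00  1.546e+02
   1.560e+02]
 [ 9.600e+01  7.500e+01 -1.370e+01 -1.990e+01 -1.090e+01  1.544e+02
   1.558e+02]]
board176 [19.81514334 31.09358204] [-28.93536143  19.40568844] 174.98824443521255 [-0.07580592 23.32016321]
```

Emit:
jog_arm:
  fingers: [1,1,1,1]
  translation:
    - [-0.5,0,2.1]
    - [-0.9,0,4.2]
    - [-1.2,0,6.4]
    - [-1.5,0,8.5]
  turn: [0.03,0.06,0.09,0.12]

```text
clock: 5.57
position: [0.5497, 0.1426, 0.1334]
tool_rot: [[0.989, -0.0, 0.151], [-0.151, -0.001, 0.989], [0.0, -1.0, -0.001]]
force: [1.4, -5.7, 1.9]
opening: 0.0002
```

Emit:
jog_arm:
  fingers: [1,1]
  translation:
    - [-0.2,0,1]
    - [-0.4,0,2]
  turn: [0.015,0.03]

```text
clock: 5.73
position: [0.5496, 0.1449, 0.1334]
tool_rot: [[0.984, -0.0, 0.18], [-0.18, -0.001, 0.984], [0.0, -1.0, -0.001]]
force: [1.9, -4.1, 1.5]
opening: -0.0001
```

Emit:
jog_arm:
  fingers: [1,1,1]
  translation:
    - [0,0,0.6]
    - [0,0,1.2]
    - [0,0,1.2]
  turn: [0.01,0.02,0.02]

```text
clock: 5.98
position: [0.5496, 0.1464, 0.1332]
tool_rot: [[0.98, -0.001, 0.201], [-0.201, -0.0, 0.98], [-0.0, -1.0, -0.0]]
force: [0.1, -5.1, 2.5]
opening: 0.0001
```

Emit:
jog_arm:
  fingers: [1,1]
  translation:
    - [0,0,0.6]
    - [0,0,0.6]
  turn: [0.01,0.01]

```text
clock: 6.15
position: [0.5497, 0.147, 0.1332]
tool_rot: [[0.978, -0.001, 0.211], [-0.211, -0.0, 0.978], [-0.001, -1.0, -0.0]]
force: [-0.6, -3.6, 2.7]
opening: -0.0002
```

Emit:
jog_arm:
  fingers: [1,1]
  translation:
    - [0,0,0.6]
    - [0,0,0.6]
  turn: [0,0]

```text
clock: 6.32
position: [0.5498, 0.1476, 0.1332]
tool_rot: [[0.978, -0.001, 0.21], [-0.21, -0.0, 0.978], [-0.001, -1.0, -0.0]]
force: [-1.5, -4.8, 2.8]
opening: 0.0001
```

```bash
python3 - <<'E'
from hook import *
p,d,st=save('wrist','w6'); print(st['position'],st['tool_rot'][0],st['force'])
bar('w6'); 
E
```

```text
[0.54983403 0.14758209 0.1331903 ] [ 9.77669421e-01 -5.97924013e-04  2.10147916e-01] [-1.45005992 -4.75875558  2.75396635]
w6 [[ 3.200e+01  4.400e+02  1.800e+00 -5.900e+00  5.900e+00  1.531e+02
   1.542e+02]
 [ 4.000e+01  4.330e+02  1.900e+00 -5.900e+00  5.500e+00  1.526e+02
   1.543e+02]
 [ 4.800e+01  4.480e+02  1.600e+00 -6.200e+00  5.600e+00  1.520e+02
   1.531e+02]
 [ 5.600e+01  4.440e+02  1.800e+00 -1.080e+01  5.700e+00  1.514e+02
   1.525e+02]
 [ 6.400e+01  7.080e+02 -2.000e+00 -1.120e+01  5.500e+00  1.519e+02
   1.619e+02]
 [ 7.200e+01  8.380e+02 -5.000e+00 -2.850e+01  5.600e+00  1.606e+02
   1.620e+02]
 [ 8.000e+01  7.310e+02 -2.600e+00 -1.120e+01  5.800e+00  1.539e+02
   1.619e+02]
 [ 8.800e+01  6.250e+02  8.000e-01 -1.100e+01  5.800e+00  1.543e+02
   1.588e+02]
 [ 9.600e+01  1.400e+02  2.300e+00 -4.700e+00  5.500e+00  1.548e+02
   1.555e+02]]
board176 [19.93069822 31.00338941] [-28.90037711  24.52877598] 174.93121225901896 [-0.08840996 23.04462495]
```

Emit:
jog_arm:
  fingers: [1,1]
  translation:
    - [0,0,0.6]
    - [0,0,0.6]
  turn: [0,0]

```text
clock: 6.53
position: [0.5499, 0.148, 0.1331]
tool_rot: [[0.978, -0.001, 0.21], [-0.21, -0.001, 0.978], [-0.001, -1.0, -0.001]]
force: [-2.1, -5.2, 2.8]
opening: -0.0001
```

Emit:
jog_arm:
  fingers: [1,1]
  translation:
    - [0,0,0.6]
    - [0,0,0.6]
  turn: [0,0]

```text
clock: 6.7
position: [0.5499, 0.1483, 0.1331]
tool_rot: [[0.978, -0.001, 0.211], [-0.211, -0.001, 0.978], [-0.001, -1.0, -0.001]]
force: [-2.1, -7.1, 2.7]
opening: -0.0
```

Emit:
jog_arm:
  fingers: [1,1]
  translation:
    - [0,0,0.6]
    - [0,0,0.6]
  turn: [0,0]

```text
clock: 6.87
position: [0.55, 0.1486, 0.1331]
tool_rot: [[0.978, -0.001, 0.211], [-0.211, -0.002, 0.978], [-0.001, -1.0, -0.002]]
force: [-2.9, -8.5, 2.7]
opening: 0.0002
```

Emit:
jog_arm:
  fingers: [1,1]
  translation:
    - [0,0,0.6]
    - [0,0,0.6]
  turn: [0,0]

```text
clock: 7.03
position: [0.55, 0.1489, 0.1331]
tool_rot: [[0.978, -0.001, 0.211], [-0.211, -0.002, 0.978], [-0.001, -1.0, -0.002]]
force: [-2.9, -9.7, 3.1]
opening: 0.0005
```

Emit:
jog_arm:
  fingers: [1,1]
  translation:
    - [0,0,0.8]
    - [0,0,0.8]
  turn: [0,0]

```text
clock: 7.2
position: [0.5501, 0.1493, 0.133]
tool_rot: [[0.977, -0.001, 0.211], [-0.211, -0.003, 0.977], [-0.001, -1.0, -0.003]]
force: [-2.9, -10.9, 3.3]
opening: -0.0001
```

Emit:
jog_arm:
  fingers: [1,1,1,1,1,1,1,1]
  translation:
    - [0,0,-6]
    - [0,0,-14]
    - [0,-30,-30]
    - [0,-60,-50]
    - [0,-80,-60]
    - [0,-100,-60]
    - [0,-110,-60]
    - [0,-110,-60]
  turn: [0,0,0,0,0,0,0,0]

```text
clock: 7.87
position: [0.5394, 0.0922, 0.2453]
tool_rot: [[0.978, 0.004, 0.21], [-0.21, 0.001, 0.978], [0.004, -1.0, 0.002]]
force: [0.8, -0.6, -0.0]
opening: -0.0002
```

```bash
python3 - <<'E'
from hook import *
p,d,st=save('wrist','w7'); print(st['position'],st['tool_rot'][0],st['force'])
bar('w7'); 
E
```

```text
[0.53940391 0.092239   0.24527003] [0.97759358 0.00382764 0.21046649] [ 0.77896036 -0.55403706 -0.02435432]
w7 [[ 3.200e+01  1.720e+02 -1.000e-01 -6.000e+00  5.500e+00  1.535e+02
   1.549e+02]
 [ 4.000e+01  1.600e+02 -5.000e-01 -6.200e+00  5.300e+00  1.526e+02
   1.538e+02]
 [ 4.800e+01  1.680e+02 -4.000e-01 -6.300e+00  5.200e+00  1.519e+02
   1.531e+02]
 [ 5.600e+01  1.580e+02 -1.000e-01 -6.400e+00  5.100e+00  1.515e+02
   1.529e+02]
 [ 6.400e+01  1.580e+02 -2.000e-01 -5.700e+00  5.700e+00  1.506e+02
   1.519e+02]
 [ 7.200e+01  1.740e+02 -3.000e-01 -5.900e+00  5.700e+00  1.503e+02
   1.511e+02]
 [ 8.000e+01  1.600e+02  3.000e-01 -6.100e+00  5.600e+00  1.494e+02
   1.511e+02]
 [ 8.800e+01  1.650e+02  3.000e-01 -6.100e+00  5.500e+00  1.544e+02
   1.566e+02]
 [ 9.600e+01  3.900e+01  3.000e-01 -5.300e+00  5.400e+00  1.548e+02
   1.555e+02]]
board176 [20.32828715 31.83830464] [-29.13951982  27.6723462 ] 175.41864573828926 [4.57023827e-03 2.56044410e+01]
```

View pics/w7.png

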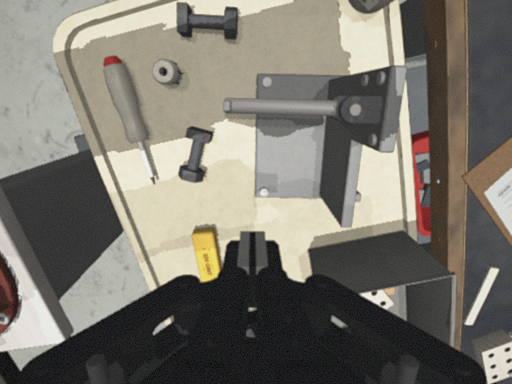

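The wrist picture shows the bar from (225,105) to (350,107), parallel to the stand's front axis, so the hook is home. The 11 N reading against the stop agrees. Next I go to the template.

Emit:
jog_arm:
  fingers: [0,0,0,0,0,0,0,0]
  translation:
    - [0,0,-30]
    - [1,0,-65]
    - [1,0,-105]
    - [1,0,-145]
    - [2,0,-185]
    - [2,0,-225]
    - [2,0,-245]
    - [2,0,-255]
  turn: [-0.06,-0.12,-0.18,-0.24,-0.3,-0.36,-0.38,-0.387]

```text
clock: 8.58
position: [0.4853, -0.1598, 0.2414]
tool_rot: [[0.985, -0.002, -0.173], [0.173, 0.001, 0.985], [-0.002, -1.0, 0.001]]
force: [-0.4, -0.8, 0.8]
opening: 0.0854
```

Emit:
jog_arm:
  fingers: [0,0,0]
  translation:
    - [0,0,0]
    - [0,0,0]
    - [0,0,0]
  turn: [0,0,0]

```text
clock: 8.83
position: [0.4864, -0.1565, 0.2424]
tool_rot: [[0.985, -0.001, -0.175], [0.175, 0.001, 0.985], [-0.001, -1.0, 0.001]]
force: [0.5, 0.4, -0.2]
opening: 0.0854
```

```bash
python3 - <<'E'
from h import *
p,d,st=save('wrist','w8'); print(st['position'],st['tool_rot'][0],st['force'])
P,_=cloud('w8'); Q=P.reshape(-1,3)
m=(Q[:,2]>.122)&(Q[:,2]<.133)&(abs(Q[:,0]-.48)<.06)&(abs(Q[:,1]+.198)<.06)
B=Q[m]*1000; r=cv2.minAreaRect(B[:,:2].astype(np.float32)); print(m.sum(),r,cv2.boxPoints(r),B.mean(0),np.polyfit(B[:,1],B[:,0],1))
E
```

```text
[ 0.48635925 -0.1565252   0.24237437] [ 0.98463481 -0.00114803 -0.17462239] [ 0.53404802  0.40136545 -0.2273748 ]
611 ((481.1935729980469, -198.55419921875), (9.5806245803833, 60.898983001708984), 9.643664360046387) [[ 471.37006 -169.33748]
 [ 481.57184 -229.37587]
 [ 491.0171  -227.77092]
 [ 480.8153  -167.73253]] [ 481.04729555 -196.26659254  127.69634274] [-1.71231876e-01  4.47440199e+02]
```

View pics/w8.png

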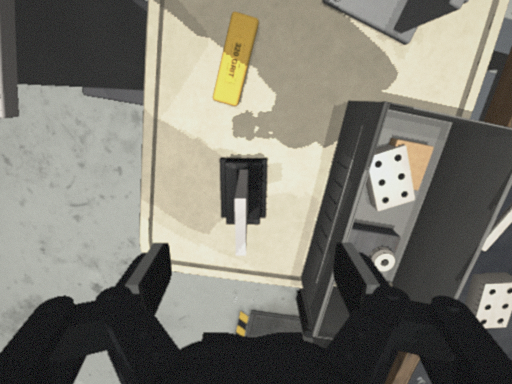

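The plate's top edge runs from (241,190) to (241,250) between the jaws. Its centre measures (481,-198) mm at height 128, as expected.

Emit:
jog_arm:
  fingers: [0,0,0,0,0,0,0,0]
  translation:
    - [-12.5,0,-30]
    - [-12.5,10,-40.5]
    - [-12.5,40,-40.5]
    - [-12.5,75,-40.5]
    - [-12.5,105,-40.5]
    - [-12.5,125,-40.5]
    - [-12.5,134,-40.5]
    - [-12.5,134,-40.5]
  turn: [0.005,0.005,0.005,0.005,0.005,0.005,0.005,0.005]

```text
clock: 9.55
position: [0.4802, -0.1983, 0.1072]
tool_rot: [[0.985, -0.003, -0.17], [0.17, 0.002, 0.985], [-0.003, -1.0, 0.003]]
force: [-0.3, 0.2, -0.1]
opening: 0.0854
```

Emit:
jog_arm:
  fingers: [0.6,0.7]
  translation:
    - [0,0,0]
    - [0,0,0]
  turn: [0,0]
  newtons: 30

```text
clock: 9.72
position: [0.4823, -0.1999, 0.1106]
tool_rot: [[0.986, 0.002, -0.17], [0.17, -0.001, 0.986], [0.002, -1.0, -0.001]]
force: [0.7, 0.1, 0.2]
opening: 0.064
```

```bash
python3 - <<'E'
from h import *
p,d,st=save('wrist','w9'); print(st['position'],st['tool_rot'][0],st['force'],st['opening'])
E
```

```text
[ 0.48230034 -0.19993316  0.11059177] [ 0.9855019   0.00188897 -0.16965388] [0.65646004 0.13856188 0.2268295 ] 0.06397983483033101
```

View pics/w9.png

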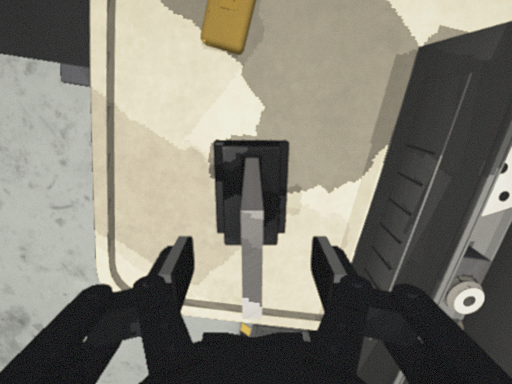

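The plate top at (252,310) sits central between the pads, so I close.

Emit:
jog_arm:
  fingers: [0.8,0.85,0.9,1,1,1,1,1]
  translation:
    - [0,0,0]
    - [0,0,0]
    - [0,0,0]
    - [0,0,0]
    - [0,0,0]
    - [0,0,0]
    - [0,0,0]
    - [0,0,0]
  turn: [0,0,0,0,0,0,0,0]
  newtons: 40

```text
clock: 10.43
position: [0.4817, -0.1999, 0.1098]
tool_rot: [[0.986, 0.001, -0.169], [0.169, -0.0, 0.986], [0.001, -1.0, -0.001]]
force: [0.1, 0.4, 6.1]
opening: 0.0092
```

Emit:
jog_arm:
  fingers: [1,1,1,1,1,1,1,1]
  translation:
    - [0,-5,0]
    - [0,-12,0]
    - [0,-22,0]
    - [0,-35,0]
    - [0,-50,0]
    - [0,-68,0]
    - [0,-90,0]
    - [0,-90,0]
  turn: [0,0,0,0,0,0,0,0]

```text
clock: 11.1
position: [0.4829, -0.2007, 0.2037]
tool_rot: [[0.986, 0.005, -0.169], [0.169, -0.003, 0.986], [0.004, -1.0, -0.004]]
force: [1.7, -0.9, -2.7]
opening: 0.0095
```

```bash
python3 - <<'E'
from h import *
p,d,st=save('wrist','w10'); print(st['position'],st['tool_rot'],st['force'],st['wrist_torque'],st['opening'])
p,d,_=save('scene','s10')
s=cv2.resize(p[80:240,230:400,::-1],None,fx=4,fy=3.7,interpolation=cv2.INTER_CUBIC); cv2.imwrite('pics/s10z.png',s)
E
```

```text
[ 0.48294047 -0.20072615  0.20365999] [[ 0.98556894  0.00498056 -0.16920123]
 [ 0.16921728 -0.00299583  0.98557422]
 [ 0.00440182 -0.99998311 -0.0037954 ]] [ 1.69126999 -0.91906688 -2.73149691] [-0.08286876 -0.10507707 -0.03103198] 0.00954680456946718
```

View pics/w10.png

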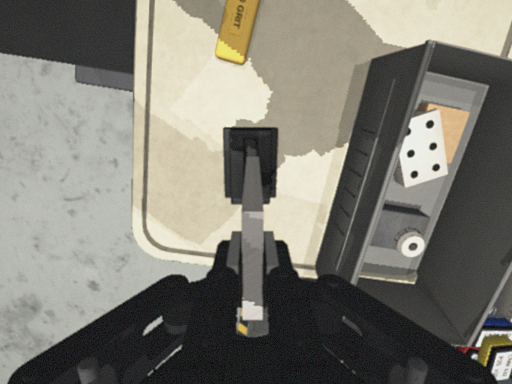

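View pics/s10z.png

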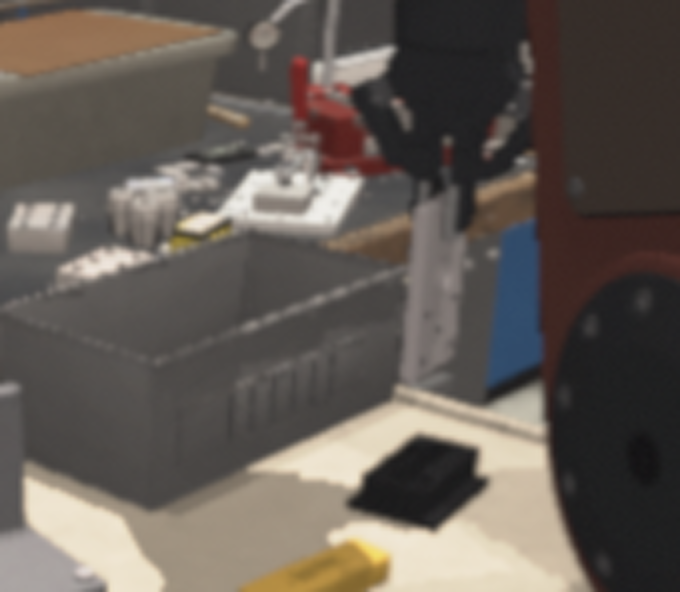

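Emit:
jog_arm:
  fingers: [1,1,1,1,1,1,1,1]
  translation:
    - [2,0,10]
    - [5,0,30]
    - [9,0,55]
    - [14,0,85]
    - [19,0,117]
    - [24,0,150]
    - [29,0,183]
    - [35,0,216]
  turn: [0,0,0,0.04,0.08,0.12,0.16,0.2]

```text
clock: 11.87
position: [0.4776, 0.0212, 0.1981]
tool_rot: [[0.999, -0.002, 0.032], [-0.032, 0.0, 0.999], [-0.002, -1.0, 0.0]]
force: [0.8, -0.2, -3.2]
opening: 0.0093
```

Emit:
jog_arm:
  fingers: [1,1]
  translation:
    - [0,0,0]
    - [0,0,0]
  turn: [0,0]

```text
clock: 12.03
position: [0.4779, 0.0213, 0.1982]
tool_rot: [[1.0, -0.002, 0.026], [-0.026, 0.0, 1.0], [-0.002, -1.0, 0.0]]
force: [0.6, -0.3, -3.8]
opening: 0.009
```

Emit:
jog_arm:
  fingers: [1,1,1,1,1,1,1,1]
  translation:
    - [-1,0,15]
    - [-2,0,45]
    - [-3,0,75]
    - [-4,0,105]
    - [-4,0,130]
    - [-4,0,148]
    - [-4,0,158]
    - [-4,0,158]
  turn: [0.03,0.06,0.09,0.12,0.15,0.18,0.194,0.194]

```text
clock: 12.7
position: [0.4795, 0.1782, 0.1984]
tool_rot: [[0.975, -0.001, 0.221], [-0.221, 0.0, 0.975], [-0.001, -1.0, -0.0]]
force: [0.4, 0.2, -3.5]
opening: 0.0091
```

Emit:
jog_arm:
  fingers: [1,1,1]
  translation:
    - [0,0,0]
    - [0,0,0]
    - [0,0,0]
  turn: [0,0,0]

```text
clock: 12.95
position: [0.4798, 0.1761, 0.199]
tool_rot: [[0.975, -0.001, 0.223], [-0.223, -0.0, 0.975], [-0.0, -1.0, -0.0]]
force: [-0.6, 0.4, -3.3]
opening: 0.0094
```

```bash
python3 - <<'E'
from hook import *
p,d,st=save('wrist','w11'); print(st['position'],st['tool_rot'],st['force'],st['opening'])
q,d,_=save('scene','s11'); t,d,_=save('top','t11')
cv2.imwrite('pics/s11z.png',cv2.resize(q[80:260,100:290,::-1],None,fx=4,fy=3.3,interpolation=cv2.INTER_CUBIC))
R=st['tool_rot'];pos=st['position']
for fn in('w11','s11','t11'):
    P,_=cloud(fn);Q=P.reshape(-1,3); S=np.c_[(Q-O)@ex,(Q-O)@ey,Q[:,2]]*1000
    m=(S[:,0]>-165)&(S[:,0]<-135)&(abs(S[:,1])<45)&(S[:,2]>85)&(S[:,2]<240); B=S[m]
    print(fn,m.sum())
    for lo in range(85,240,12):
        k=(B[:,2]>=lo)&(B[:,2]<lo+12)
        if k.sum()>3: print(lo,k.sum(),np.round([B[k,0].min(),B[k,0].max(),B[k,1].min(),B[k,1].max()],1))
print('TCP S',(pos-O)@ex*1000,(pos-O)@ey*1000)
E
```

```text
[0.47981514 0.17611292 0.19901861] [[ 9.74817756e-01 -5.81584136e-04  2.23002253e-01]
 [-2.23002489e-01 -3.79037026e-04  9.74817802e-01]
 [-4.82412458e-04 -9.99999759e-01 -4.99186733e-04]] [-0.55759797  0.44449129 -3.2643267 ] 0.009412515411882235
w11 5750
97 35 [-152.3 -143.2   28.6   29.2]
109 43 [-152.8 -143.4   28.2   29. ]
121 53 [-152.7 -142.9   28.1   28.9]
133 65 [-152.3 -143.1   27.9   28.7]
145 69 [-152.8 -142.8   27.6   28.4]
157 89 [-152.6 -143.1   27.5   28.3]
169 106 [-152.8 -142.9   27.1   28.1]
181 137 [-152.9 -142.9   26.9   27.9]
193 455 [-164.9 -135.1    1.7   28.1]
205 1921 [-165.  -135.   -34.2   27.6]
217 1845 [-165.  -135.1  -32.3   27.5]
229 932 [-164.9 -135.   -16.6   10.1]
s11 1739
97 123 [-155.6 -143.   -31.1   29.4]
109 159 [-155.1 -143.9  -31.9   28.7]
121 167 [-154.6 -141.3  -31.1   28.8]
133 164 [-154.6 -141.7  -32.9   28.5]
145 180 [-155.2 -143.4  -32.2   29.5]
157 136 [-154.3 -143.8  -31.9   28.4]
169 139 [-155.3 -141.6  -32.4   28. ]
181 168 [-158.7 -140.9  -33.2   27.7]
193 156 [-164.7 -143.4  -32.9   27.1]
205 172 [-164.9 -144.4  -34.5   27.9]
217 123 [-164.9 -137.9  -33.8   26.9]
229 52 [-165.  -136.6  -12.7    9.6]
t11 147
97 11 [-153.6 -144.7  -30.3   10.1]
109 10 [-153.6 -144.3  -30.4    3.5]
121 10 [-153.6 -148.3  -30.8   -6.6]
133 6 [-153.8 -144.   -30.9   -5.1]
145 12 [-153.7 -143.7  -31.2   -7.1]
157 8 [-153.6 -145.7  -31.6  -10.5]
169 10 [-153.7 -143.7  -31.6  -15.7]
181 8 [-153.6 -145.2  -31.6  -15.2]
193 15 [-164.5 -145.   -32.   -10.4]
205 40 [-159.  -140.1  -32.1  -14.1]
217 14 [-155.3 -143.7  -31.2  -14.9]
TCP S -147.36956421818795 -4.188188793645946
```

View pics/w11.png

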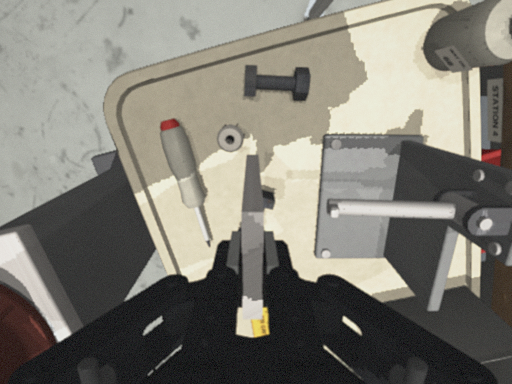

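View pics/s11z.png

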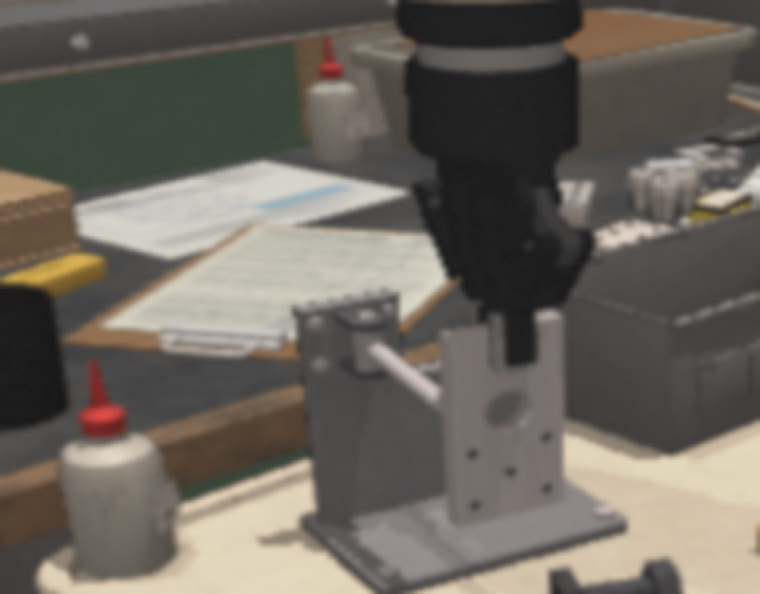

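```bash
python3 - <<'E'
from hook import *
f=np.load('pics/s11.npz'); p=f['p'].astype(float).mean(2); c,o,R=cam('scene')
print(np.round(p[194:215,214:242:1]).astype(int))
def onface(u,v,x=-.1527):
    r=R@ray(c,u,v); s=(x-(o-O)@ex)/(r@ex); q=o+s*r; return np.round(np.array([(q-O)@ex,(q-O)@ey,q[2]])*1000,1)
print('approx hole',onface(227,203.6))
# depth: points of plate face vs hole
P,_=cloud('s11'); S=np.stack([(P-O)@ex,(P-O)@ey,P[...,2]],-1)*1000
face=(abs(S[...,0]+152.7)<7)&(abs(S[...,1])<36)&(S[...,2]>90)&(S[...,2]<225)
sub=face[190:220,205:250]
print('\n'.join(''.join('#' if x else '.' for x in r) for r in sub))
n,l,s,ce=cv2.connectedComponentsWithStats((~sub).astype(np.uint8),connectivity=4)
for i in range(1,n): print(s[i],ce[i], onface(205+ce[i][0],190+ce[i][1]))
E
```

```text
[[114 112 113 113 114 112 112 110 109 108 106 106 105 106 105 106 106 108
  113 115 115 115 115 116 117 114 102  78]
 [114 113 113 114 113 113 112 110 110 109 108 108 107 108 106 107 107 108
  113 114 115 115 114 116 116 115 105  79]
 [114 113 113 113 113 113 111 110 110 109 107 107 108 108 106 106 107 108
  113 115 115 115 115 115 116 116 107  80]
 [114 113 113 113 113 112 112 111 110 109 107 106 106 105 102 103 105 108
  113 114 115 115 115 116 116 116 108  80]
 [114 113 113 113 113 112 111 110 110 108 106 100  97  95  93  94  99 106
  112 114 115 115 115 116 116 116 107  80]
 [113 113 113 113 113 113 112 110 109 106  99  91  86  84  84  85  92 100
  110 114 115 115 115 116 116 116 108  80]
 [114 113 113 113 113 113 112 110 106  98  89  83  81  80  79  82  90  97
  107 113 115 115 115 115 116 115 107  80]
 [114 112 112 113 113 113 112 108 100  89  83  81  80  79  79  83  91  97
  104 112 115 115 115 116 116 116 107  80]
 [114 112 113 113 114 113 111 104  92  82  80  79  78  79  80  84  93  97
  104 111 114 115 115 115 116 115 108  80]
 [114 112 112 113 113 113 110 101  86  81  79  
[... 2620 characters left out ...]
#.###.........
.......#############################.........
.......#############################.........
.......#############################.........
[  0   0   7  30 194] [ 2.75257732 15.05154639] [-152.7   37.2  175.6]
[20  0  6  2  7] [22.28571429  0.28571429] [-152.7   -4.6  194.8]
[28  0  1  1  1] [28.  0.] [-152.7  -16.8  192.3]
[ 36   0   9  30 270] [40.  14.5] [-152.7  -42.6  155. ]
[16  8 10 11 75] [20.84 12.72] [-152.7   -0.5  170.2]
[28  8  1  1  1] [28.  8.] [-152.7  -16.3  175.9]
[14 17  1  1  1] [14. 17.] [-152.7   14.3  165.3]
[17 24  1  1  1] [17. 24.] [-152.7    8.7  148.9]
[26 25  1  1  1] [26. 25.] [-152.7  -10.7  141.2]
[32 26  1  1  1] [32. 26.] [-152.7  -23.9  135.2]
```

```bash
python3 - <<'E'
from hook import *
for fn in('w11','t11','s11'):
    P,_=cloud(fn); S=np.stack([(P-O)@ex,(P-O)@ey,P[...,2]],-1)*1000; F=S.reshape(-1,3)
    m=(F[:,0]>-152)&(F[:,0]<-143)&(F[:,1]>14)&(F[:,1]<27)&(F[:,2]>205)&(F[:,2]<230)
    k=(F[:,0]>-156)&(F[:,0]<-140)&(abs(F[:,1])<32)&(F[:,2]>85)&(F[:,2]<230)
    print(fn,m.sum(),np.percentile(F[m][:,2],[5,50,95]) if m.any() else '','minz',np.sort(F[k][:,2])[:8] if k.any() else '')
    m=(F[:,0]>-152)&(F[:,0]<-143)&(F[:,1]<-14)&(F[:,1]>-30)&(F[:,2]>205)&(F[:,2]<230)
    if m.any(): print(' neg y',m.sum(),np.percentile(F[m][:,2],[5,50,95]))
    m=(F[:,0]>-98)&(F[:,0]<-84)&(abs(F[:,1])<9)&(F[:,2]>135)&(F[:,2]<165)
    print(' nib',m.sum(),np.sort(F[m][:,2])[-12:].round(1))
    m=(F[:,0]>-82)&(F[:,0]<-74)&(abs(F[:,1])<4)&(F[:,2]>135)&(F[:,2]<165)
    print(' bartop r78',m.sum(),np.percentile(F[m][:,2],[50,90]).round(1), F[m][:,1].mean())
    m=(F[:,0]>-86)&(F[:,0]<-35)&(abs(F[:,1])<10)&(F[:,2]>130)&(F[:,2]<160)
    print(' y range',np.percentile(F[m][:,1],[2,98]))
E
```

```text
w11 614 [210.49665394 217.1844699  218.25823701] minz [ 99.95725064  99.97647141 100.21051602 100.30037266 100.40348729
 100.55872136 100.81178244 100.8356896 ]
 neg y 469 [215.56431003 216.51791948 217.4399043 ]
 nib 307 [155.3 155.4 155.4 155.4 155.4 155.4 155.5 155.6 155.6 155.8 156.  156.1]
 bartop r78 126 [149.2 150. ] 0.46144166339221604
 y range [-5.1881568   5.48179298]
t11 0  minz [ 98.68886791  98.69261743  98.97151565 100.4975662  102.17683423
 102.44411239 103.8017714  103.86759969]
 neg y 28 [214.4808751  216.246378   218.52722853]
 nib 25 [148.8 149.4 150.3 152.1 152.9 154.  154.6 154.8 155.3 155.4 155.6 156. ]
 bartop r78 14 [149.2 150.3] -0.5573210453783489
 y range [-5.83451068  5.28717586]
s11 38 [207.42721367 214.35961105 220.17496368] minz [97.72322974 98.56733558 99.10170164 99.28427847 99.63242441 99.65944204
 99.82908111 99.89948475]
 neg y 14 [210.60398716 218.53752848 219.78814341]
 nib 14 [144.5 144.6 146.1 146.9 147.4 148.  148.3 149.2 149.3 149.8 150.  155.5]
 bartop r78 8 [151.4 152.4] 1.0951222274566736
 y range [-5.04451359  5.5088479 ]
```

Emit:
jog_arm:
  fingers: [1,1,1,1,1,1,1]
  translation:
    - [0,6,1]
    - [5,12,1.7]
    - [15,18,1.7]
    - [27,18,1.7]
    - [36,18,1.7]
    - [41,18,1.7]
    - [41,18,1.7]
  turn: [0,0,0,0,0,0,0]

```text
clock: 13.68
position: [0.5216, 0.1693, 0.1809]
tool_rot: [[0.975, 0.0, 0.223], [-0.223, -0.0, 0.975], [0.0, -1.0, -0.0]]
force: [-0.4, -0.0, -2.9]
opening: 0.0093
```

Emit:
jog_arm:
  fingers: [1,1,1]
  translation:
    - [0,0,0]
    - [0,0,0]
    - [0,0,0]
  turn: [0,0,0]

```text
clock: 13.93
position: [0.5199, 0.1698, 0.1813]
tool_rot: [[0.975, -0.0, 0.222], [-0.222, 0.0, 0.975], [-0.0, -1.0, -0.0]]
force: [-0.3, -0.5, -3.1]
opening: 0.0095
```

```bash
python3 - <<'E'
from hook import *
p,d,st=save('wrist','w12'); pos=st['position'];print(pos,st['force'],st['opening'],'TCP S',(pos-O)@ex*1000,(pos-O)@ey*1000)
q,d,_=save('scene','s12')
cv2.imwrite('pics/s12z.png',cv2.resize(q[130:240,160:270,::-1],None,fx=5.4,fy=5.4,interpolation=cv2.INTER_CUBIC))
P,_=cloud('w12'); F=(np.stack([(P-O)@ex,(P-O)@ey,P[...,2]],-1)*1000).reshape(-1,3)
B=F[(F[:,0]>-115)&(F[:,0]<-98)&(F[:,1]>15)&(F[:,1]<40)&(F[:,2]>70)&(F[:,2]<205)]
for lo in range(75,205,15):
    k=(B[:,2]>=lo)&(B[:,2]<lo+15)
    if k.sum()>3: print(lo,k.sum(),np.round([B[k,0].min(),B[k,0].max(),B[k,1].min(),B[k,1].max()],1))
print(np.percentile(B[(B[:,1]<27)][:,2],[50,95]),np.sort(B[:,2])[:4])
m=(F[:,0]>-98)&(F[:,0]<-84)&(abs(F[:,1])<9)&(F[:,2]>135)&(F[:,2]<165)
print(' nib',m.sum(),np.sort(F[m][:,2])[-12:].round(1))
E
```

```text
[0.51985036 0.16978703 0.18131204] [-0.34453108 -0.50892874 -3.05557343] 0.009469090468185904 TCP S -106.92310856929453 -1.5577177006535767
75 25 [-111.9 -102.8   31.2   31.8]
90 62 [-112.3 -102.3   30.9   31.8]
105 68 [-112.2 -102.5   30.7   31.4]
120 84 [-112.3 -102.4   30.4   31.3]
135 108 [-112.2 -102.5   30.1   31. ]
150 134 [-112.3 -102.5   29.7   30.8]
165 183 [-112.4 -102.4   29.4   30.7]
180 235 [-112.4 -102.5   29.1   30.6]
195 733 [-112.3 -102.7   15.    30.1]
[199.61543692 200.51013483] [80.92277245 80.97776032 82.15189117 82.15810516]
 nib 313 [155.2 155.2 155.2 155.2 155.2 155.3 155.4 155.4 155.4 155.6 155.6 155.7]
```

View pics/w12.png

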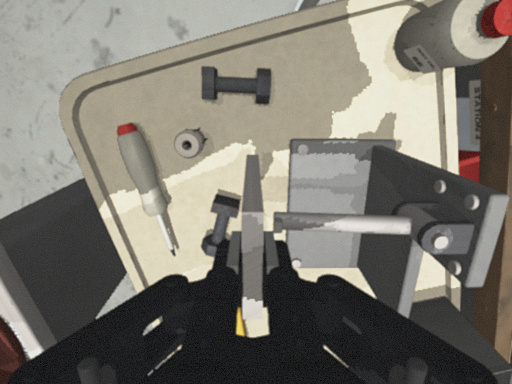

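View pics/s12z.png

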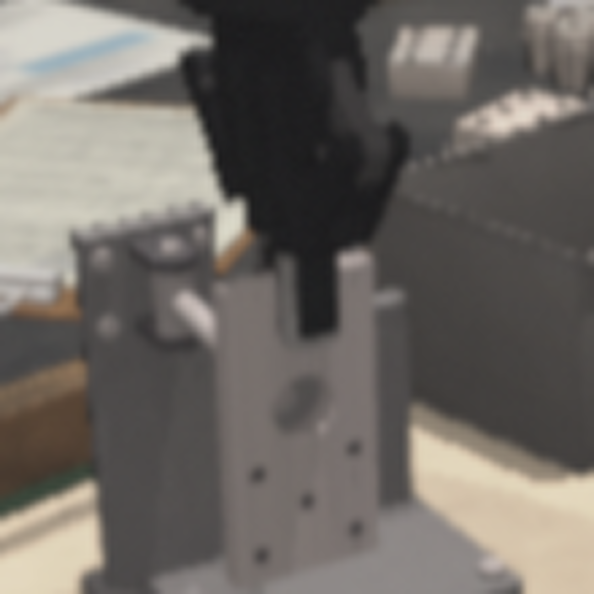

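Emit:
jog_arm:
  fingers: [1,1,1,1,1,1]
  translation:
    - [1,0.4,-0.5]
    - [3,0.4,-0.5]
    - [6,0.4,-0.5]
    - [9,0.4,-0.5]
    - [10,0.4,-0.5]
    - [10,0.4,-0.5]
  turn: [0,0,0,0,0,0]

```text
clock: 14.53
position: [0.5303, 0.1669, 0.1808]
tool_rot: [[0.975, 0.0, 0.222], [-0.222, 0.0, 0.975], [0.0, -1.0, 0.0]]
force: [0.2, -0.3, -3.0]
opening: 0.0089
```

Emit:
jog_arm:
  fingers: [1,1,1]
  translation:
    - [2,0,0]
    - [4,0,0]
    - [4,0,0]
  turn: [0,0,0]

```text
clock: 14.78
position: [0.5342, 0.166, 0.1809]
tool_rot: [[0.975, 0.0, 0.222], [-0.222, 0.0, 0.975], [0.0, -1.0, 0.0]]
force: [-0.5, 0.2, -2.7]
opening: 0.0097
```

Emit:
jog_arm:
  fingers: [1,1,1,1,1,1,1]
  translation:
    - [2,0,0]
    - [4,0,0]
    - [6,0,0]
    - [8,0,0]
    - [11,0,0]
    - [14,0,0]
    - [14,0,0]
  turn: [0,0,0,0,0,0,0]

```text
clock: 15.37
position: [0.5481, 0.1628, 0.1809]
tool_rot: [[0.975, 0.0, 0.222], [-0.222, -0.0, 0.975], [0.0, -1.0, 0.0]]
force: [0.2, -0.7, -2.1]
opening: 0.0095
```

```bash
python3 - <<'E'
from hook import *
p,d,st=save('wrist','w13'); pos=st['position'];print(pos,st['force'],st['wrist_torque'],'TCP S',(pos-O)@ex*1000,(pos-O)@ey*1000)
q,d,_=save('scene','s13')
cv2.imwrite('pics/s13z.png',np.hstack([cv2.resize(q[130:240,170:260,::-1],(400,490),interpolation=cv2.INTER_CUBIC),cv2.resize(p[120:365,156:356,::-1],(400,490),interpolation=cv2.INTER_CUBIC)]))
E
```

```text
[0.5481379  0.16281911 0.1808539 ] [ 0.23298228 -0.71391505 -2.05458558] [ 0.00886424 -0.03992579 -0.00754327] TCP S -77.79576228524661 -2.1362574714212643
```

View pics/s13z.png

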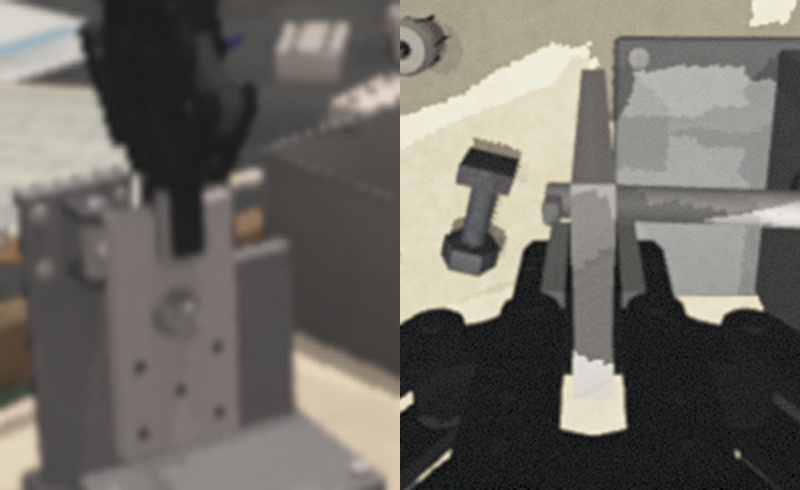

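The bar and nib show through the eye, and in the wrist view the nib sits outside the plate. Now I lower slowly.

Emit:
jog_arm:
  fingers: [1,1,1,1,1,1]
  translation:
    - [0,1,0]
    - [0,2,0]
    - [0,3,0]
    - [0,4,0]
    - [0,5,0]
    - [0,6,0]
  turn: [0,0,0,0,0,0]

```text
clock: 15.97
position: [0.5474, 0.163, 0.1748]
tool_rot: [[0.975, 0.0, 0.222], [-0.222, -0.0, 0.975], [0.0, -1.0, -0.0]]
force: [0.0, -0.3, -3.6]
opening: 0.0096
```

Emit:
jog_arm:
  fingers: [1,1]
  translation:
    - [0,0.5,0]
    - [0,1,0]
  turn: [0,0]

```text
clock: 16.13
position: [0.5474, 0.163, 0.1737]
tool_rot: [[0.975, -0.0, 0.222], [-0.222, -0.0, 0.975], [-0.0, -1.0, -0.0]]
force: [-0.4, -0.3, -2.8]
opening: 0.0094
```

Emit:
jog_arm:
  fingers: [1,1]
  translation:
    - [0,0.5,0]
    - [0,1,0]
  turn: [0,0]

```text
clock: 16.3
position: [0.5475, 0.163, 0.1729]
tool_rot: [[0.975, 0.0, 0.222], [-0.222, 0.0, 0.975], [0.0, -1.0, 0.0]]
force: [0.2, 0.4, -4.1]
opening: 0.0092
```

Emit:
jog_arm:
  fingers: [1,1]
  translation:
    - [0,0.4,0]
    - [0,0.8,0]
  turn: [0,0]

```text
clock: 16.47
position: [0.5475, 0.163, 0.172]
tool_rot: [[0.975, -0.0, 0.222], [-0.222, 0.0, 0.975], [-0.0, -1.0, 0.0]]
force: [0.2, 0.6, -3.6]
opening: 0.0092
```

Emit:
jog_arm:
  fingers: [1,1]
  translation:
    - [0,0.3,0]
    - [0,0.6,0]
  turn: [0,0]

```text
clock: 16.63
position: [0.5475, 0.163, 0.1715]
tool_rot: [[0.975, 0.0, 0.222], [-0.222, 0.0, 0.975], [0.0, -1.0, 0.0]]
force: [0.3, 0.1, -1.5]
opening: 0.0094
```

Emit:
jog_arm:
  fingers: [1,1]
  translation:
    - [0,0.2,0]
    - [0,0.4,0]
  turn: [0,0]

```text
clock: 16.8
position: [0.5475, 0.163, 0.1713]
tool_rot: [[0.975, 0.0, 0.222], [-0.222, 0.0, 0.975], [0.0, -1.0, 0.0]]
force: [-0.5, -0.0, 0.7]
opening: 0.0092
```

Emit:
jog_arm:
  fingers: [1,1]
  translation:
    - [0,0.2,0]
    - [0,0.3,0]
  turn: [0,0]

```text
clock: 16.97
position: [0.5476, 0.163, 0.171]
tool_rot: [[0.975, 0.0, 0.222], [-0.222, 0.0, 0.975], [0.0, -1.0, 0.0]]
force: [-1.2, 0.4, 1.0]
opening: 0.0095
```

Emit:
jog_arm:
  fingers: [0.88,0.86,0.84,0.8,0.75,0.7,0.65,0.65]
  translation:
    - [0,0,0]
    - [0,0,0]
    - [0,0,0]
    - [0,0,0]
    - [0,0,0]
    - [0,0,0]
    - [0,0,0]
    - [0,0,0]
  turn: [0,0,0,0,0,0,0,0]
  newtons: 20

```text
clock: 17.63
position: [0.5475, 0.163, 0.1708]
tool_rot: [[0.975, 0.0, 0.222], [-0.222, -0.0, 0.975], [0.0, -1.0, -0.0]]
force: [-0.6, -0.2, 0.2]
opening: 0.0298
```

```bash
python3 - <<'E'
from hook import *
p,d,st=save('wrist','w14'); print(st['position'],st['force'],st['opening'])
q,d,_=save('scene','s14')
cv2.imwrite('pics/s14z.png',np.hstack([cv2.resize(q[130:240,170:260,::-1],(400,490),interpolation=cv2.INTER_CUBIC),cv2.resize(p[120:365,156:356,::-1],(400,490),interpolation=cv2.INTER_CUBIC)]))
E
```

```text
[0.54747577 0.16298243 0.17076664] [-0.58421305 -0.24038302  0.18646407] 0.029840395212255316
```

View pics/s14z.png

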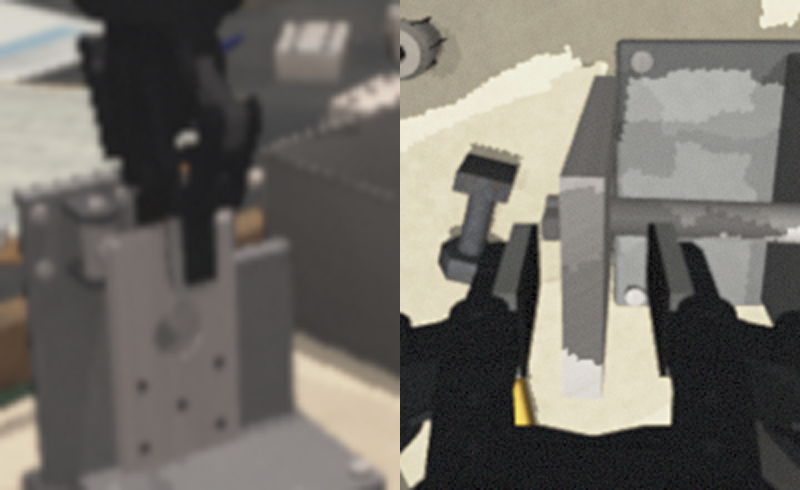

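The plate hangs clear between the open pads, so I withdraw straight up.

Emit:
jog_arm:
  fingers: [0.6,0.6,0.6,0.6,0.6,0.6,0.6,0.6]
  translation:
    - [0,-5,0]
    - [0,-15,0]
    - [0,-30,0]
    - [0,-50,0]
    - [0,-75,0]
    - [0,-100,0]
    - [0,-120,-15]
    - [0,-120,-40]
  turn: [0,0,0,0,0,0,0,0]

```text
clock: 18.4
position: [0.5405, 0.1252, 0.2958]
tool_rot: [[0.976, 0.007, 0.22], [-0.22, 0.001, 0.976], [0.007, -1.0, 0.003]]
force: [0.3, -0.6, -0.6]
opening: 0.034
```

Emit:
jog_arm:
  fingers: [0.6,0.6,0.6,0.6,0.6]
  translation:
    - [0,0,0]
    - [0,0,0]
    - [0,0,0]
    - [0,0,0]
    - [0,0,0]
  turn: [0,0,0,0,0]

```text
clock: 18.82
position: [0.5385, 0.1245, 0.2905]
tool_rot: [[0.975, -0.001, 0.222], [-0.222, 0.0, 0.975], [-0.001, -1.0, -0.0]]
force: [0.3, 0.3, 0.4]
opening: 0.0341
```

```bash
python3 - <<'E'
from hook import *
p,d,st=save('wrist','w15'); print(st['position'],st['force'],st['opening'])
q,d,_=save('scene','s15'); t,d,_=save('top','t15')
cv2.imwrite('pics/s15z.png',np.hstack([cv2.resize(q[130:240,170:260,::-1],(400,490),interpolation=cv2.INTER_CUBIC),cv2.resize(p[0:245,150:350,::-1],(400,490),interpolation=cv2.INTER_CUBIC)]))
P,_=cloud('w15'); F=(np.stack([(P-O)@ex,(P-O)@ey,P[...,2]],-1)*1000).reshape(-1,3)
B=F[(F[:,0]>-105)&(F[:,0]<-60)&(abs(F[:,1])<42)&(F[:,2]>60)&(F[:,2]<205)]
for lo in range(60,205,15):
    k=(B[:,2]>=lo)&(B[:,2]<lo+15)
    if k.sum()>3: print(lo,k.sum(),np.round([B[k,0].min(),B[k,0].max(),B[k,1].min(),B[k,1].max()],1))
B=F[(F[:,0]>-60)&(F[:,0]<-28)&(abs(F[:,1])<15)&(F[:,2]>135)&(F[:,2]<160)]
for lo in(28,36,44,52):
    k=(-B[:,0]>=lo)&(-B[:,0]<lo+8); print(lo,np.percentile(B[k,1],[2,50,98]).round(1),np.percentile(B[k,2],85).round(1))
E
```

```text
[0.53849497 0.1245177  0.2905414 ] [0.33141348 0.31555641 0.40141329] 0.034058233935693835
60 6 [-68.5 -68.4 -31.1 -24.5]
75 32 [-69.4 -68.6 -22.3  28.6]
90 13 [-70.6 -70.4 -30.  -15.5]
105 31 [-74.5 -70.7 -14.3  29.5]
120 44 [-81.6 -72.1 -30.6  29.6]
135 158 [-93.2 -60.3 -29.9  29. ]
150 165 [-93.8 -60.4 -10.8  29.6]
165 66 [-75.3 -75.  -29.8  30.1]
180 940 [-86.5 -76.1 -29.3  30.6]
28 [-6.2  0.2  5.2] 153.4
36 [-6.4  0.1  5.2] 152.7
44 [-5.3  0.5  5.2] 152.3
52 [-5.3  0.   5.2] 151.7
```

View pics/s15z.png

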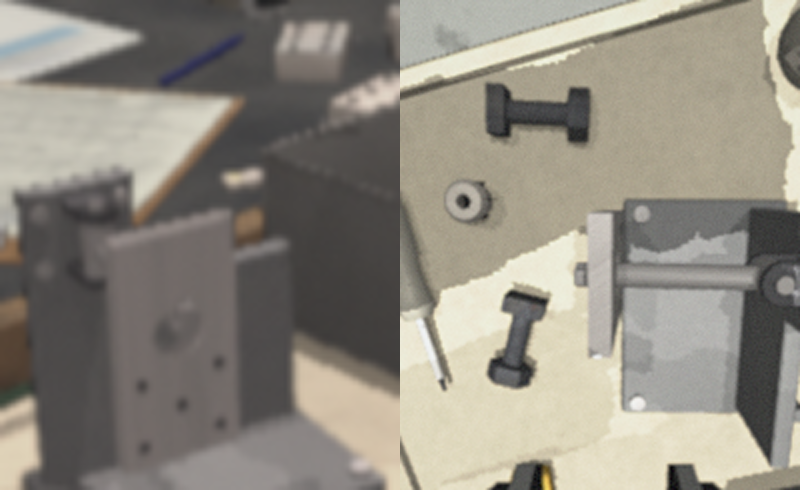

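View pics/t15.png

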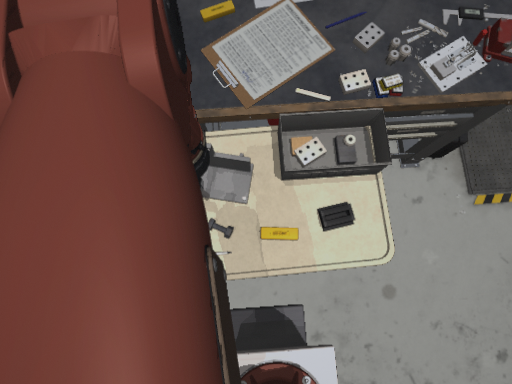

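```bash
python3 -c "
from h import *
print(workorder.finish_job())"
```

```text
the job is handed in; nothing more can be done
None
```

The hook is fully out against its stop, and the template hangs by its eye on the bar, behind the nib. I handed the job in at about 19 s on the clock.

- **Hook:** I swung it out with the closed fingers using about 4–6 N. I then pressed it to the stop; the last reading there was 11 N, where free swinging took about 4–5 N. The last picture shows the bar in line with the stand's front axis, within about 0.5 mm along the part I could measure. It still pointed that way after the template was hung.
- **Template:** I threaded the eye over the nose without noticeable side force. I lowered it in steps until the arm no longer carried its weight, then opened the fingers and pulled straight up.
- **Last checks:** The plate hangs still and leans by about the bar's slope (0.07 rad). Its outer face is about 2.5 mm inside the nib. The fingers were touching nothing.
- **Bystanders:** The stone, the collet and both bolts looked undisturbed. The driver was only partly in view in the last pictures.
- **One disagreement:** The scene camera put the eye about 2–3 mm higher than the wrist camera and the arm's own position did. I relied on the last two, which agreed with each other, and the threading bore them out.

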